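# Refit the keyed burr carrier in the coffee grinder

## Task

The grinder has been cleaned: pick the burr carrier up off the cork mat and put it back in the grinder's throat, turning and shuffling it lightly until its orange key drops into the slot and it sits fully home, level and flush with the deck, then let go. Never force it or drop it in from above, and leave the mug, tamper, jar and cup where they stand.

Things in the scene. Friction and masses are not known exactly. Their poses are not given: they have to be found in the camera images.
- carrier: Burr carrier, about 180 g (varies by a third), upright on the mat: a round steel plug 40 mm in diameter, 18 mm high (lowest 5 mm tapering to 33 mm), a black grip post on top, an orange key at its side. Origin: centre of its underside, z up. The key points along its +x, 9 mm wide, out to 31 mm from the axis, from 6 to 18 mm above the origin.
- grip (a point): Centre of the carrier's black square grip post, 32 mm above the carrier's origin, axes as the carrier's. The post is 20 x 20 mm (flats facing x and y) and 28 mm high, from 18 to 46 mm above the origin: pinch it across x or y.
- grinder: Mint-green coffee grinder fixed to the counter, 130 x 130 mm (136 mm at its foot), 178 mm high, hopper off. Origin: centre of its underside, z up. Its flat deck has a round opening 88 mm across, holding an aluminium collar 80 mm across and flush with the deck, with a bore and one slot in it (see throat).
- throat (a point): Centre of the bore's mouth, level with the deck. Bore: 44 mm wide, 18 mm deep. Key slot: 12 mm wide, radial, from bore to collar edge, as deep as the bore. It points along the grinder's +x give or take up to 0.6 rad: the collar stands at an unmeasured angle, held by stiff friction (3 N m). With the key beside the slot the carrier stops 12 mm too high, key on the collar.
- seat (a point): Centre of the bore's flat floor in the grinder, 160 mm above the counter, 18 mm below its mouth; axes as the grinder's. The carrier's origin lies here when it is fully home.
- mat: Square cork mat, 130 x 130 x 4 mm, fixed on the counter; origin at the centre of its underside.
- mug: Blue mug, 85 mm high, 76 mm across, to be left alone; origin at the centre of its underside.
- tamper: Steel tamper, 58 mm across, 87 mm high, standing upright, to be left alone; origin at the centre of its underside.
- jar: Amber jar, 90 mm across, 95 mm high, to be left alone; origin at the centre of its underside.
- cup: Small steel cup, 62 mm across, 50 mm high, to be left alone; origin at the centre of its underside.
Things that resemble listed ones, but are neither listed nor needed, are in the scene too. Of the things like the grinder, leave any that is blue or red; of the rest the larger one is meant.

How it is judged:
On the way:
1. the carrier is lifted at least 40 mm above the mat (z of carrier in the frame of mat above 0.044 m), for 0.1 s.
At the end, for the whole second after the job is handed in: The carrier stands fully home in the grinder's bore, released and at rest: its origin within 3 mm in height and 5 mm sideways of the seat point, upright within 0.07 rad (z of carrier in the frame of seat between -0.003 and 0.003 m and horizontal distance between carrier and seat below 0.005 m and angle between carrier's own z axis and vertical below 0.07 rad and linear speed of carrier below 0.02 m/s and angular speed of carrier below 0.2 rad/s); the robot touches nothing.
It fails at once if the carrier is forced: more than 45 N between the carrier and the grinder (contact force between carrier and grinder above 45 N).
It fails at once if the carrier is dropped: out of the fingers, touching nothing, more than 25 mm above its seat (contact force between carrier and anything else below 0.01 N and z of carrier in the frame of seat above 0.025 m).
It fails at once if the mug, tamper, jar or cup is moved more than 30 mm or tipped (distance of any of mug, tamper, jar, cup from where it was at the start of the episode above 0.03 m or angle between any of mug, tamper, jar, cup's own z axis and vertical above 0.4 rad).
It also fails if it takes over 67 s, if anything falls off the work surface, if the arm or the gripper's body presses on something with over 40 N, if the wrist force passes 120 N, or if a joint passes its speed limit or range.

## Robot

A 7-joint arm with a two-finger parallel gripper is mounted at the origin on the work surface. World frame = base frame: x ahead of the robot, y to its left, z up, the work surface at z = 0. Lengths are in m, angles in rad, forces in N, time in s.
With the tool pointing down it reaches from about 0.425 to 0.925 m from the base axis. Payload 6.8 kg.
Tool frame: the origin (TCP) lies on the front face of the gripper's body, between the roots of the fingers; the fingertips stand 73 mm ahead of it and the grasp point (between the pads) lies 54 mm ahead of it (env.nose_length is the distance from the TCP to the fingertips, in m); z points along the fingers, y is the line along which they close (so a half turn about z gives the same grasp; the last joint's range is limited). The gripper opens to 85 mm and grips with 20 to 120 N. Pads are 22 mm wide; open, the fingers measure 114 mm over their backs; the gripper's body (76 mm by 85 mm) begins 54 mm behind the grasp point. The pads swing forward as they close: fully open they stand 13 mm farther back than shut.
Start: joints at [-0.108, 0.477, 0.022, 1.555, -0.011, 1.109, -0.083], TCP at [0.675, 0, 0.304] pointing down, gripper open.
Joint ranges: [-2.96, 2.96], [-0.34, 2.1], [-1.41, 1.46], [0.24, 2.44], [-1.37, 4.51], [0.17, 1.92], [-2.96, 2.96]. Speed limits (rad/s): [2.39, 2.39, 3.14, 3.14, 3.14, 3.14, 3.14].

## Interface

Orientations are given as a unit quaternion [w, x, y, z].
In Python, from cell import env, kin, camera, calibration, job gives the robot as it stands. The module is installed in compiled form; this text tells all that it offers. Calls block until the motion is done:
- env.reach(position, orientation): joint-space move of the TCP to a pose.
- env.movel(position, velocity=0.15, rot=None, stop_force=None): straight line of the TCP; rot=None keeps the orientation; velocity is the mean speed in m/s. With stop_force (N) it stops when the force on the tool has changed by that much, and returns True; else False.
- env.goto_joints(angles): joint-space move.
- env.grip(opening, f_grip=None): finger opening in m; f_grip is the grip in N (None keeps the last); returns when the fingers have stopped.
- env.dwell(seconds).
- kin.inverse_kinematics(position, orientation): joint angles nearest the present ones, or None.
- env.get_state(): the state.
- camera(name): name is "scene" or "side" or "wrist"; returns (picture, depth): 400x640x3 uint8, blue, green, red; 400x640 float32, m along the optical axis (not along the pixel's ray), 0 where there is no reading.
- calibration(name): a dict with "fx", "fy", "cx", "cy" (pixels), "k1" (the pictures are not rectified: a ray, as slopes to the right and down, at radius r is drawn at 1 + k1 r^2 times it, then the intrinsics apply), "rvec" (rotation vector, rad) and "tvec" (3), from world to camera coordinates, as OpenCV has them. Camera axes: x right, y down, z forward; pixel columns grow to the right and rows downward; lengths in m; the calibration is good to about 2 mm. A picture is of the moment at which its call begins: read the wrist's pose just before it. calibration takes no time and is no camera call; for the wrist camera it gives the pose at the moment of the call.
A pose or a line that the arm cannot do raises env.PlanningError and nothing moves.
- job.job_done(): hands the job in; it is judged then, once.
The state is a dict: "time": time; "qpos": joint angles; "joint_velocities": joint speeds; "joint_torque": joint torques, N m; "tcp_pos": TCP position; "orientation": TCP orientation; "force": force on the tool from outside, world axes, zero at the start; "torque": the same for the moment, N m; "opening": finger opening in m; "gripper_force": force on a finger pad.
Only numpy, scipy, OpenCV 4.12 (cv2) and the standard library are available. Lean on these libraries where they do the work, as an engineer would, in place of code of your own. Each camera call takes 0.05 s, during which the arm holds its last target. There are 200 camera calls.

## Working session

There is one attempt and no reset: what is moved stays moved. The work goes in short steps, each a Python script; the robot and the scene stay as the last script left them, time stands still between calls to the robot, and variables do not carry over. Pictures are saved under pics/ and viewed, at most 10 in all, crops included, and the job is handed in when it is done.

```bash
mkdir -p pics
cat > h.py <<'E'
import numpy as np, cv2
from cell import env, kin, camera, calibration, job
def und(c,u,v):
    K=np.array([[c['fx'],0,c['cx']],[0,c['fy'],c['cy']],[0,0,1.]])
    p=np.array([(u-c['cx'])/c['fx'],(v-c['cy'])/c['fy']]);q=p.copy()
    for _ in range(10): q=p/(1+c['k1']*(q@q))
    return q
def pose(c):
    R=cv2.Rodrigues(np.array(c['rvec'],float))[0]; t=np.array(c['tvec'],float).ravel(); return R,t
def ray(c,u,v,z):  # onto plane z
    R,t=pose(c); d=R.T@np.append(und(c,u,v),1); o=-R.T@t
    return o+d*(z-o[2])/d[2]
def pt(c,u,v,dep):
    R,t=pose(c); return R.T@(np.append(und(c,u,v),1)*dep-t)
def cloud(c,D):
    v,u=np.mgrid[0:D.shape[0],0:D.shape[1]].astype(float)
    p=np.stack([(u-c['cx'])/c['fx'],(v-c['cy'])/c['fy']],-1);q=p.copy()
    for _ in range(10): q=p/(1+c['k1']*(q**2).sum(-1,keepdims=True))
    R,t=pose(c); P=np.dstack([q,np.ones(D.shape)])*D[...,None]
    return (P-t)@R
def snap(n):
    c=calibration(n); a,d=camera(n); return c,np.array(a),np.array(d)
E
python3 - <<'E'
from h import *
ims=[]
for n in("scene","side"):
    c,a,d=snap(n); cv2.imwrite(f"pics/{n}0.png",a); np.savez(f"{n}0.npz",a=a,d=d,c=np.array(c,dtype=object)); R,t=pose(c); print(n,c['fx'],c['k1'],-R.T@t)
s=env.get_state(); print(s['time'],s['orientation'],env.nose_length)
E
```

```text
scene 374.82695619463016 -0.03958375495848386 [ 1.28279281 -0.05373674  0.72700448]
side 505.945361185541 -0.03907254185261686 [ 0.2129881  -0.24754318  1.3853319 ]
0.1 [-5.38545974e-04  7.07091687e-01  7.07121394e-01 -6.24694390e-04] 0.0726
```

View pics/scene0.png

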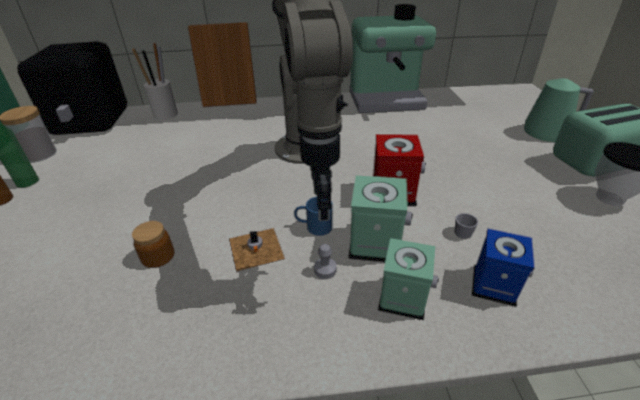

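View pics/side0.png

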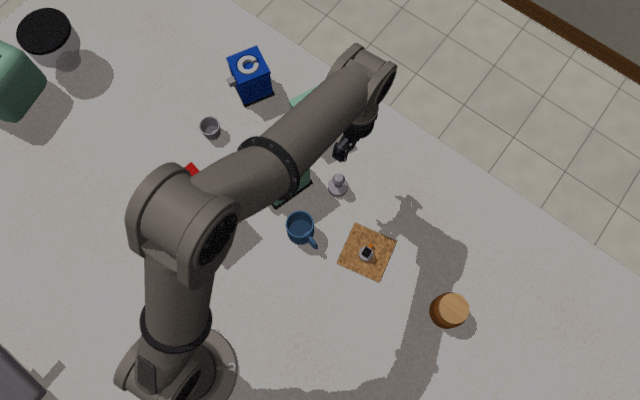

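The scene view shows the larger mint grinder at (380,215), with the smaller decoy at (408,277), and the carrier on the mat at (255,241). In the side view the carrier is at (367,252), and the arm hides the grinder.

Run:
```python
from h import *
for n in("scene","side"):
    f=np.load(n+"0.npz",allow_pickle=True); c=f['c'].item(); a=f['a'];d=f['d']
    P=cloud(c,d); hsv=cv2.cvtColor(a,cv2.COLOR_BGR2HSV); H,S,V=cv2.split(hsv)
    v,u=np.mgrid[0:400,0:640]
    def rep(nm,m):
        q=P[m&(d>0)]
        if len(q)<5: print(n,nm,len(q));return
        r=cv2.minAreaRect(q[:,:2].astype(np.float32)*1000)
        print(n,nm,len(q),np.median(q,0).round(4),[np.round(x,1) for x in r])
    if n=="scene":
        for nm,(u0,u1,v0,v1),z in(("big",(345,412,170,262),.178),("small",(380,440,235,315),.15)):
            box=(u>u0)&(u<u1)&(v>v0)&(v<v1)
            zz=P[...,2][box&(d>0)]; print(nm,"top z",np.percentile(zz,[50,80,95]).round(3))
            top=np.percentile(zz,80); rep(nm+"deck",box&(abs(P[...,2]-top)<.006)&(H>60)&(H<95)&(S>40))
        objs={"mug":(294,335,196,236),"tamper":(312,340,242,280),"jar":(132,176,220,268),"cup":(452,480,212,240)}
        mb=(225,290,225,272)
    else: mb=(330,402,220,285); objs={}
    box=(u>mb[0])&(u<mb[1])&(v>mb[2])&(v<mb[3])
    rep("mat",box&(H<22)&(S>70)&(P[...,2]<.012))
    rep("carrier",box&(P[...,2]>.012)); rep("black",box&(V<45)&(P[...,2]>.03))
    rep("key",box&(H<14)&(S>150)&(P[...,2]>.012))
    for k,b in objs.items():
        rep(k,(u>b[0])&(u<b[1])&(v>b[2])&(v<b[3])&(P[...,2]>.02))
```

```text
big top z [0.128 0.178 0.179]
scene bigdeck 1195 [0.5791 0.1515 0.1785] [array([557.2, 154.5]), array([127.7, 134.3]), np.float64(75.4)]
small top z [0.092 0.137 0.138]
scene smalldeck 1150 [0.7584 0.1769 0.1373] [array([745.4, 180.7]), array([101.3, 104.4]), np.float64(67.3)]
scene mat 1342 [ 0.5498 -0.1685  0.0045] [array([ 537.5, -171.1]), array([131.8, 127.4]), np.float64(13.2)]
scene carrier 206 [ 0.5374 -0.1701  0.0239] [array([ 535. , -171.3]), array([49. , 37.8]), np.float64(0.0)]
scene black 57 [ 0.5371 -0.1725  0.0459] [array([ 531.4, -171.5]), array([15.6, 19.8]), np.float64(85.2)]
scene key 13 [ 0.556  -0.168   0.0226] [array([ 549.7, -170. ]), array([19.8,  7.3]), np.float64(9.0)]
scene mug 920 [ 0.5023 -0.0028  0.0709] [array([590.5,  15.2]), array([315.3, 103.4]), np.float64(8.8)]
scene tamper 446 [0.6481 0.0074 0.0311] [array([642.7,   8.9]), array([53.3, 51.1]), np.float64(83.2)]
scene jar 1328 [ 0.5595 -0.4248  0.0744] [array([ 537.3, -431.2]), array([82.7, 85.6]), np.float64(89.1)]
scene cup 380 [0.5452 0.4124 0.0382] [array([547.9, 410.8]), array([56.9, 62.1]), np.float64(69.4)]
side mat 1895 [ 0.5345 -0.1719  0.0038] [array([ 534.7, -171.3]), array([131.3, 129.6]), np.float64(13.4)]
side carrier 193 [ 0.5215 -0.174   0.0237] [array([ 539.6, -192.2]), array([ 70.1, 106.4]), np.float64(31.3)]
side black 58 [ 0.5226 -0.1738  0.0484] [array([ 523.2, -173.8]), array([20.1, 18.4]), np.float64(4.5)]
side key 0
```

```bash
cat >> h.py <<'E'
from scipy.spatial.transform import Rotation as Ro
def quat(psi):  # psi: world angle of tool y (closing line); tool z down
    y=np.array([np.cos(psi),np.sin(psi),0]); z=np.array([0,0,-1.]); x=np.cross(y,z)
    q=Ro.from_matrix(np.c_[x,y,z]).as_quat(); return np.r_[q[3],q[:3]]
E
python3 - <<'E'
from h import *
env.reach([0.557,0.1545,0.40],quat(0.0))
c,a,d=snap("wrist"); cv2.imwrite("pics/w_g.png",a); np.savez("w_g.npz",a=a,d=d,c=np.array(c,dtype=object))
R,t=pose(c); print(-R.T@t, R[2])
env.reach([0.527,-0.172,0.22],quat(0.0))
c,a,d=snap("wrist"); cv2.imwrite("pics/w_c.png",a); np.savez("w_c.npz",a=a,d=d,c=np.array(c,dtype=object))
print(env.get_state()['time'],env.get_state()['qpos'])
E
```

```text
[0.55708824 0.23531699 0.46917421] [-1.97361509e-04 -3.19399722e-01 -9.47620060e-01]
2.475 [ 0.0846608   0.37835405  0.1443585   1.9332886  -0.07292588  0.83346864
  0.27022882]
```

View pics/w_g.png

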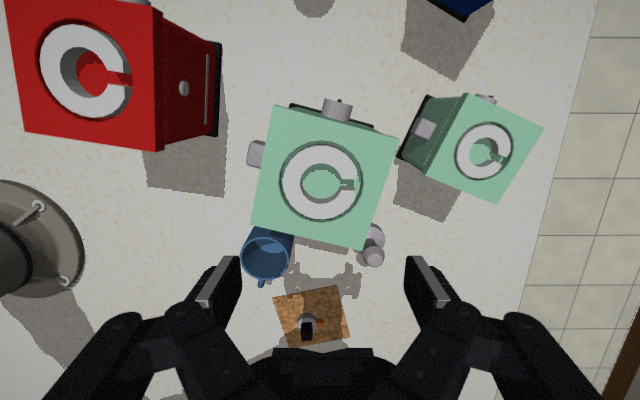

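View pics/w_c.png

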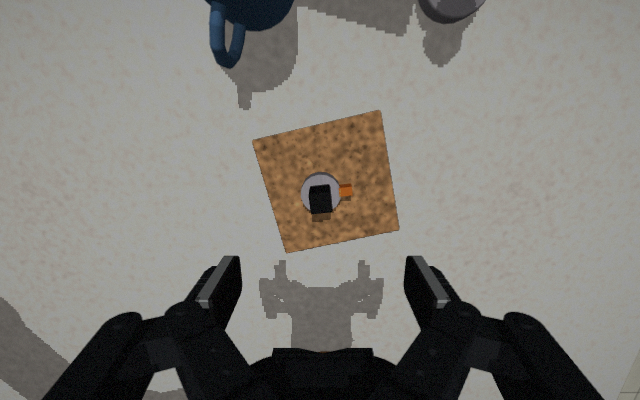

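```bash
cat > m.py <<'E'
from h import *
def unp(c,m,z):
    v,u=np.nonzero(m); return np.array([ray(c,x,y,z) for x,y in zip(u,v)])[:,:2]
def hsv(a): return cv2.split(cv2.cvtColor(a,cv2.COLOR_BGR2HSV))
def boxm(u0,u1,v0,v1):
    m=np.zeros((400,640),bool); m[v0:v1,u0:u1]=1; return m
def collar(c,a,box):
    H,S,V=hsv(a); m=boxm(*box)&(S<40)&(V>110)
    n,l,st,_=cv2.connectedComponentsWithStats(m.astype(np.uint8)); k=1+st[1:,4].argmax()
    cn=max(cv2.findContours((l==k).astype(np.uint8),0,1)[0],key=len)
    hull=cv2.convexHull(cn)[:,0]
    q=np.array([ray(c,x,y,.178)[:2] for x,y in hull])
    (x,y),r=cv2.minEnclosingCircle((q*1000).astype(np.float32)); ctr=np.array([x,y])/1000
    P=unp(c,boxm(*box),.178)-ctr; fl=(l==k)[boxm(*box)]
    rr=np.hypot(*P.T); g=(rr>.026)&(rr<.037)&~fl
    w=P[g]; far=w; return ctr,r,len(w),np.arctan2(*far.mean(0)[::-1]),far
def carrier(c,a,box,z0):   # z0 = origin height
    H,S,V=hsv(a); B=boxm(*box)
    ky=unp(c,B&(S>190)&(H<12)&(V>120),z0+.018)
    bl=unp(c,B&(V<40),z0+.046)
    return ky,bl
E
python3 - <<'E'
from m import *
f=np.load("w_g.npz",allow_pickle=True);c=f['c'].item();a=f['a']
ctr,r,n,th,far=collar(c,a,(265,380,132,232)); print("collar",ctr,r,n,th)
P=cloud(c,f['d']);H,S,V=hsv(a)
m=boxm(245,405,100,255)&(abs(P[...,2]-.178)<.006)
q=P[m][:,:2]; print("deck",cv2.minAreaRect((q*1000).astype(np.float32)))
f=np.load("w_c.npz",allow_pickle=True);c=f['c'].item();a=f['a'];H,S,V=hsv(a)
m=boxm(295,360,165,225)
P=cloud(c,f['d'])
b=m&(V<60)&(abs(P[...,2]-.05)<.004); print("post depth",b.sum(),P[b].mean(0),cv2.minAreaRect((P[b][:,:2]*1000).astype(np.float32)))
st=m&(S<50)&(V>70)&(P[...,2]>.015)&(P[...,2]<.03); q=P[st]; print("steel",st.sum(),np.median(q,0),cv2.minEnclosingCircle((q[:,:2]*1000).astype(np.float32)))
o=m&(H<14)&(S>200)&(abs(P[...,2]-.022)<.004); print("key",o.sum(),P[o].mean(0),cv2.minAreaRect((P[o][:,:2]*1000).astype(np.float32)))
e=cv2.minEnclosingCircle((unp(c,st,.022)*1000).astype(np.float32));print(e)
E
```

```text
collar [0.55518713 0.15637405] 40.805091857910156 95 -0.036528355883099176
deck ((555.3220825195312, 155.9120330810547), (130.7150115966797, 130.61691284179688), 75.31430053710938)
post depth 474 [ 0.52584508 -0.17040129  0.04962426] ((525.9133911132812, -171.38400268554688), (19.579187393188477, 20.376785278320312), 6.482687473297119)
steel 637 [ 0.52550088 -0.16276363  0.02186559] ((525.681640625, -171.08740234375), 19.968900680541992)
key 95 [ 0.55036776 -0.16796694  0.02165962] ((550.466064453125, -168.2867431640625), (10.863407135009766, 8.85682201385498), 3.8811070919036865)
((525.8646850585938, -170.55650329589844), 20.257984161376953)
```

Run:
```python
from h import *
yaw=0.115; p=[0.5258,-0.1712]; q=quat(yaw-np.pi/2)
env.grip(0.06,40)
env.reach(p+[0.20],q); env.movel(p+[0.0990],0.1)
env.grip(0.0,40); s=env.get_state(); print(s['opening'],s['gripper_force'],s['force'])
env.movel(p+[0.16],0.1); s=env.get_state(); print(s['opening'],s['force'],s['time'])
env.movel(p+[0.34],0.2)
th=-0.037; g=[0.5552,0.1562]
env.reach(g+[0.33],quat(th-np.pi/2))
c,a,d=snap("wrist"); cv2.imwrite("pics/w_h.png",a); np.savez("w_h.npz",a=a,d=d,c=np.array(c,dtype=object))
s=env.get_state(); print(s['opening'],s['force'],s['tcp_pos'],s['qpos'],s['time'])
```

```text
0.019227480241152884 41.11031949520111 [-0.22971098  1.424144    4.6102424 ]
0.019229386220458687 [ 0.01740023  0.12196063 -1.87583505] 6.375
0.01954356249995793 [-0.38321594 -0.0117155  -1.09822956] [0.55557034 0.15401247 0.32995204] [-0.73066603  0.3049901   0.44060502  1.79060005 -0.14486998  1.07821433
 -1.84989557] 8.725
```

View pics/w_h.png

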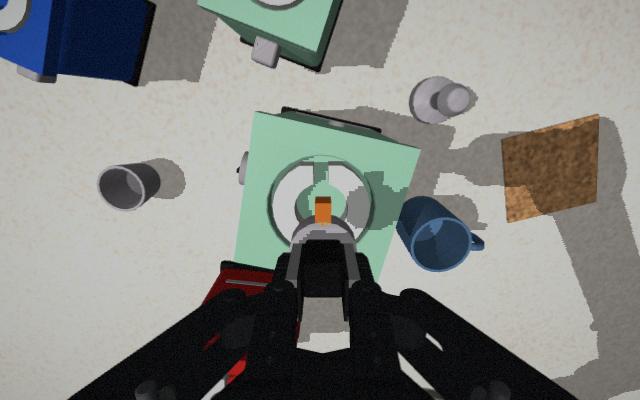

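The carrier is held with its key at (323,209), pointing to the slot at (321,172). I'll measure both angles from this view.

Run:
```python
from m import *
f=np.load("w_h.npz",allow_pickle=True);c=f['c'].item();a=f['a'];d=f['d'];P=cloud(c,d);H,S,V=hsv(a)
# collar outer edge via depth+white, above row 235
m=boxm(262,380,145,235)&(abs(P[...,2]-.178)<.004)&(S<45)
q=P[m][:,:2]; hull=cv2.convexHull((q*1000).astype(np.float32))[:,0]
print("n",m.sum(), np.median(P[m][:,2]))
C=np.array([.5552,.1562]); 
from scipy.optimize import least_squares
h=hull[hull[:,0]>C[0]*1000]  # forward half
print("fit r=40", least_squares(lambda x:np.hypot(*(h-x).T)-40,C*1000).x, len(h))
# slot edges: in each row ring, white gap
for v in range(160,186,3):
    r=np.nonzero(m[v])[0]; l=r[r<321]; rr=r[r>321]
    if len(l) and len(rr):
        A=ray(c,l.max()+.5,v,.178);B=ray(c,rr.min()-.5,v,.178); M=(A+B)/2
        print(v,l.max(),rr.min(),np.linalg.norm(A-B).round(4),M[:2].round(4))
b=boxm(300,345,190,230)&(H<16)&(S>150)&(P[...,2]>.20); print(b.sum(),np.median(P[b],0))
t=b&(abs(P[...,2]-np.percentile(P[b][:,2],85))<.003); print("key top",t.sum(),P[t].mean(0),cv2.minAreaRect((P[t][:,:2]*1000).astype(np.float32)))
st=boxm(280,365,205,260)&(S<60)&(V>60)&(abs(P[...,2]-np.median(P[t][:,2]))<.004)
hq=cv2.convexHull((P[st][:,:2]*1000).astype(np.float32))[:,0]; hq=hq[hq[:,0]>560]
print("steel",st.sum(),least_squares(lambda x:np.hypot(*(hq-x).T)-20,[555,155]).x)
s=env.get_state(); print(s['tcp_pos'],Ro.from_quat(np.r_[s['orientation'][1:],s['orientation'][0]]).as_matrix().round(4))
```

```text
n 3271 0.17789740630273745
fit r=40 [555.11315953 156.08234994] 29
166 312 328 0.0118 [0.5912 0.1551]
169 312 328 0.0119 [0.5888 0.1552]
172 313 328 0.0111 [0.5864 0.1549]
175 313 328 0.0111 [0.5839 0.155 ]
178 313 328 0.0112 [0.5815 0.1551]
181 313 328 0.0112 [0.579  0.1552]
184 313 328 0.0113 [0.5765 0.1553]
402 [0.58208871 0.15357895 0.25211513]
key top 333 [0.58069511 0.15359498 0.25223473] ((579.9511108398438, 153.5914306640625), (8.403321266174316, 12.592365264892578), 87.55892944335938)
steel 1016 [555.11530849 154.46299957]
[0.55557034 0.15401247 0.32995204] [[ 9.992e-01 -4.000e-02  1.000e-04]
 [-4.000e-02 -9.992e-01 -9.000e-04]
 [ 1.000e-04  9.000e-04 -1.000e+00]]
```

```bash
cat >> h.py <<'E'
def st():
    s=env.get_state(); return np.array(s['tcp_pos']),np.array(s['force'])
def goto(target,v=0.1,n=2):
    cmd=np.array(target,float)
    for i in range(n+1):
        env.movel(cmd,v); env.dwell(0.15); p,_=st(); e=np.array(target)-p
        if np.abs(e).max()<3e-4: break
        cmd=cmd+e; v=0.03
    return cmd,p
E
python3 - <<'E'
from h import *
cmd,p=goto([0.5555,0.1557,0.287],0.06); print(cmd,p,st()[1])
hit=env.movel(cmd+[0,0,0.2562-0.287],0.02,stop_force=5)
env.dwell(0.2); s=env.get_state(); print(hit,s['tcp_pos'],s['force'],s['torque'],s['opening'],s['time'])
c,a,d=snap("wrist"); cv2.imwrite("pics/w_i.png",a); np.savez("w_i.npz",a=a,d=d,c=np.array(c,dtype=object))
E
```

```text
[0.55549166 0.15567694 0.28693733] [0.55550048 0.15567387 0.28694117] [-0.59495467 -0.74349051 -1.95448042]
False [0.55551517 0.15571033 0.25622781] [-0.31774933 -0.21946389 -2.00266883] [-0.00527905 -0.02655245  0.05615895] 0.018876674905874965 12.4333
```

View pics/w_i.png

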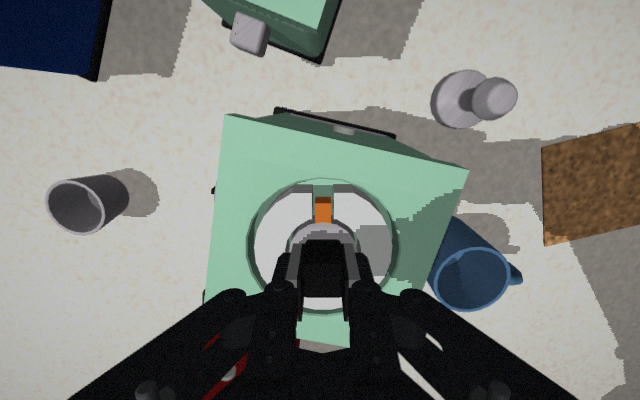

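The key is in the slot at (322,208), with no contact force. Next I lower it gently to the floor, release it, back off and check.

Run:
```python
from h import *
p,_=st()
hit=env.movel(p+[0,0,-0.003],0.01,stop_force=4)
env.dwell(0.2); p,f=st(); print(hit,p,f)
env.grip(0.05); env.dwell(0.2)
p,f=st(); print(p,f)
env.movel(p+[0,0,0.10],0.1); env.dwell(0.2)
c,a,d=snap("wrist"); cv2.imwrite("pics/w_j.png",a); P=cloud(c,d); H,S,V=cv2.split(cv2.cvtColor(a,cv2.COLOR_BGR2HSV))
near=(np.hypot(P[...,0]-.5552,P[...,1]-.1562)<.036)&(d>0)
k=near&(H<16)&(S>150)&(P[...,2]<.2); print("key",k.sum(),np.median(P[k],0))
b=near&(V<60)&(abs(P[...,2]-.206)<.006); print("post",b.sum(),P[b].mean(0),P[b][:,2].std(),cv2.minAreaRect((P[b][:,:2]*1000).astype(np.float32)))
s=near&(S<50)&(np.hypot(P[...,0]-.5552,P[...,1]-.1562)<.019)&(P[...,2]<.19); print("steel z",np.median(P[s][:,2]),P[s][:,2].std()); print(env.get_state()['time'],env.get_state()['gripper_force'])
```

```text
True [0.55563023 0.15569509 0.25545646] [-0.62962062 -0.48200313  5.85263718]
[0.55486637 0.15551163 0.25437637] [ 0.42439435  0.32256011 -0.37654374]
key 155 [0.58099867 0.15494424 0.17786485]
post 573 [0.55670609 0.15582952 0.20550368] 0.001158536149199895 ((555.801513671875, 155.94418334960938), (19.64833641052246, 19.789535522460938), 88.199462890625)
steel z 0.17793625305200578 0.0016964887465871303
14.9083 0.0
```

View pics/w_j.png

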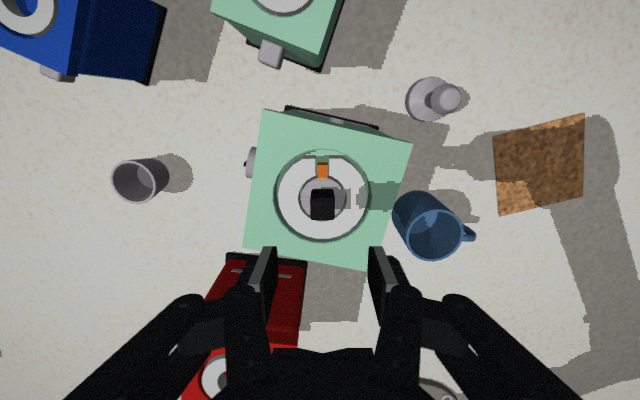

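The carrier sits flush at (322,198): the top is at z = 0.178, it is level, and the key is in the slot.

```bash
python3 -c "
from h import *
print(job.job_done())"
```

```text
the job is handed in; nothing more can be done
None
```

The burr carrier is back in the grinder's throat, fully home, level and flush with the deck, key in its slot and released, and the job is handed in (no verdict was returned).

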